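# Lock a fresh cartridge into the water filter base

## Task

Fit the fresh water filter cartridge into the filter base on the counter: set its neck in the socket, feel for the angle at which its two lugs drop into the collar's slots, push it down against the spring, twist it clockwise (seen from above) about a quarter turn to the stop, and ease off so that the spring lifts it into its lock, then let go. Work gently, never forcing it down or hard against the stop, and leave the espresso cup, the tin and the teaspoon where they are.

Things in the scene. Friction and masses are not known exactly. Their poses are not given: they have to be found in the camera images.
- cartridge: Fresh water filter cartridge, white, blue band, blue bar on top; 100 mm tall, 0.2 to 0.33 kg, loose, upright on the counter. Origin: centre of underside; z up its axis. Neck 48 mm diameter from z = 0 to 22 mm, with two steel pin lugs at its foot at +x and -x: 8 mm thick (z = 0 to 8 mm), out to 32 mm from the axis. Head 72 mm diameter, z = 22 to 67 mm. Half a turn about z gives the same shape.
- bar (a point): Middle of the cartridge's grip bar, 83 mm above the cartridge's underside on its axis. The bar is 56 mm long along the cartridge's x (it points over both lugs), 14 mm thick along y, and rises from 67 to 100 mm above the underside.
- dock: Fixed water filter base: grey foot 125 x 125 x 20 mm, green dot at its front (-x), two hose tails behind (+x), white round housing 94 mm in diameter, open on top. Origin: centre of underside; z up the socket's axis. Height of the cartridge's underside over it: 52 mm resting on the collar, 48 mm loose in the slots, below 34 mm to turn (head meets rim at 30 mm), 38 mm locked.
- mouth (a point): Socket mouth's centre, 52 mm above the dock's underside, axes as the dock's. The blue collar has a 52 mm bore and two opposed 14 mm wide slots (edges rounded 4 mm) for the lugs, nominally at +x and -x; but it is clamped, at an unmeasured angle up to 0.3 rad either way about z. Lugs enter within about 0.09 rad of the slots; farther off they wedge and the twist felt shows the way.
- track (a point): On the socket axis, 42 mm above the dock's underside: underside of the collar's lip, below which the lugs run clockwise from above (the other way is blocked). About 1.44 rad past the slots' middle is a firm stop; from 1.25 rad to the stop a pocket in the lip (underside at 46 mm) takes the rising lugs. Over 40 N between cartridge and base is forcing.
- valve (a joint): Spring plate in the socket, 40 mm diameter, that pushes the cartridge up. Value in m: 0 = fully up (its top 48 mm above the dock's underside), grows as it is pressed down; about 0.010 with the cartridge locked, 0.014 to 0.018 while it is pushed down to turn. It pushes back with 5 N at 0 and 0.3 N more per mm.
- coffee_cup: White espresso cup with diamonds, 60 x 83 x 52 mm, loose bystander standing on the counter. Origin: centre of its underside.
- tin: Small round grey and blue tin, 69 mm diameter, 41 mm tall, loose bystander on the counter. Origin: centre of its underside.
- spoon: Steel teaspoon, 135 x 29 x 10 mm, loose bystander lying on the counter. Origin: centre of its underside.

How it is judged:
On the way:
1. the lugs have dropped into the collar's slots: underside below 44 mm over the base's underside, within 4 mm of its axis, grip bar within 0.5 rad of the base's x axis (z of cartridge in the frame of dock below 0.044 m and horizontal distance between cartridge and dock below 0.004 m and angle between the x axis of cartridge and the x axis of dock, either way round below 0.5 rad), for 0.05 s.
At the end, for the whole second after the job is handed in: The cartridge is locked in the base: its underside 36 to 39.5 mm above the base's underside (38 mm is the pocket), within 4 mm of the base's axis, upright within 0.06 rad, its bar more than 1.0 rad from the base's x axis, at rest and released (z of cartridge in the frame of dock between 0.036 and 0.0395 m and horizontal distance between cartridge and dock below 0.004 m and angle between cartridge's own z axis and vertical below 0.06 rad and angle between the x axis of cartridge and the x axis of dock, either way round above 1 rad and linear speed of cartridge below 0.01 m/s); the robot touches nothing.
It fails at once if the cartridge is forced: more than 40 N between cartridge and base (contact force between cartridge and dock above 40 N).
It fails at once if the espresso cup is moved more than 20 mm (distance of coffee_cup from where it was at the start of the episode above 0.02 m).
It fails at once if the tin is moved more than 20 mm (distance of tin from where it was at the start of the episode above 0.02 m).
It fails at once if the teaspoon is moved more than 20 mm (distance of spoon from where it was at the start of the episode above 0.02 m).
It also fails if it takes over 72 s, if anything falls off the work surface, if the arm or the gripper's body presses on something with over 40 N, if the wrist force passes 120 N, or if a joint passes its speed limit or range.

## Robot

A 6-joint arm with a two-finger parallel gripper is mounted at the origin on a cart in front of the work surface, level with it; the furniture and walls round the work are solid. World frame = base frame: x ahead of the robot, y to its left, z up, the work surface at z = 0. Lengths are in m, angles in rad, forces in N, time in s.
With the tool pointing down it reaches from about 0.375 to 0.9 m from the base axis. Payload 3.1 kg.
Tool frame: the origin (TCP) lies at the centre of the arm's flange, where the gripper is bolted on; the fingertips stand robot.tip_extent ahead of it and the grasp point (between the pads) lies 164 mm ahead of it (robot.tip_extent is the distance from the TCP to the fingertips, in m); z points along the fingers, y is the line along which they close (so a half turn about z gives the same grasp; the last joint's range is limited). The gripper opens to 87 mm and grips with 3 to 60 N. Pads are 19 mm wide; open, the fingers measure 117 mm over their backs; the gripper's body (75 mm by 190 mm) begins 51 mm behind the grasp point.
Start: joints at [1.157, 0.527, 1.433, -0, 1.181, -0.178], TCP at [0.145, 0.608, 0.405] pointing down, gripper open.
Joint ranges: [-3.08, 3.08], [-0.75, 2.2], [0.22, 2.44], [-1.43, 4.57], [0, 2.65], [-2.85, 2.85]. Speed limits (rad/s): [2.79, 2.79, 3.14, 3.14, 3.14, 3.14].

## Interface

Orientations are given as a unit quaternion [x, y, z, w].
In Python, from rig import get_obs, camera, hand_in, cut_out, robot gives the robot as it stands.
- The arm moves only by the tool step_arm, never from a script. Its argument "rows" is a list of rows, each a list of 6 numbers: the shift along the world's x, y, z in m, then the turn, a rotation vector about the world's x, y, z in degrees. A call has 1 to 12 rows; each row shifts and turns the commanded pose from where the row before left it; what a row does not reach is not made up. A row lasts 1/8 s, in which the tool goes at most 62.5 mm and 10.7 degrees, less where a joint would pass 70% of its speed; a pose out of reach is approached as far as the arm can. A call is refused whole if a number of a shift passes 0.0625 or a number of a turn 10.7, either way. A call with a gripper value outside its range is refused whole. "jaw" is the finger opening in m, from 0 to 0.087, set as the call begins (left out, the last holds). The fingers move at their own pace and stop on an object; "squeeze" is the grip in N (left out, the last holds). Time passes only in rows, so rows that do not move let the fingers close. It gives the time, the measured TCP pose, the force, the opening and the grip force at its end, in the units of the state.
- get_obs(): the state, without advancing time (a new reading comes with each control period).
- camera(name): name is "side" or "top" or "wrist"; returns a dict with "pixels" (384x512x3 uint8, blue, green, red), "depth" (384x512 float32, m along the optical axis (not along the pixel's ray), 0 where there is no reading), "fov_y" (degrees; the focal length in pixels is half the picture's height over the tangent of half this angle, whatever the lens; pixels are square), "cx", "cy" (the principal point, pixels), "k1" (the pictures are not rectified: a ray, as slopes to the right and down, at radius r is drawn at 1 + k1 r^2 times it, then the intrinsics apply), "extrinsics" (4x4, takes a point from camera to world coordinates); the wrist camera has in their place "mount" (4x4, takes a point from camera to tool coordinates, whose origin is the TCP and whose axes are the flange's). Camera axes: x right, y up, looking along -z (the intrinsics and any distortion apply to the point x, -y, -z); pixel columns grow to the right and rows downward; lengths in m; the calibration is good to about 2 mm. A picture is of the moment at which its call begins: read the wrist's pose just before it.
- hand_in(): hands the job in; it is judged then, once.
Trained networks look in the newest picture that a camera, given by its name, has taken for a name from the list of things; names that differ only in an ending like _2 or _b are one class to them, and where a whole thing is asked for, a point or a joint stands for the part that bears it (a point fixed in the world has none). Each returns a list of dicts, best first, with "confidence" (0 to 1); they miss things now and then, are a little off and sometimes report something else, mostly with a low value. They report only what shows in the picture. A call takes as long as a camera call.
- cut_out(label, camera): "region" (384x512 bool, what is visible of it) and "extent" ([centre column, centre row, width, height] in pixels, round what is visible of it).
The state is a dict: "time": time; "q": joint angles; "joint_velocities": joint speeds; "joint_torque": joint torques, N m; "position": TCP position; "tool_rot": TCP orientation; "ft_force": force on the tool from outside, world axes, zero at the start; "moment": the same for the moment, N m; "grip_width": finger opening in m; "grip_force": force on a finger pad.
Only numpy, scipy, OpenCV 4.12 (cv2) and the standard library are available. Lean on these libraries where they do the work, as an engineer would, in place of code of your own. Each camera call takes 0.05 s, during which the arm holds its last target. There are 200 camera calls.

## Working session

There is one attempt and no reset: what is moved stays moved. The work goes in short steps, Python scripts to look and compute and a tool call to move; the robot and the scene stay as the last step left them, time stands still between calls to the robot, and variables do not carry over. Pictures are saved under pics/ and viewed, at most 10 in all, crops included, and the job is handed in when it is done.

Besides the shell and the picture viewer there is one more tool, called after "Call:" as name(argument=value, ...) on one line, values as JSON. step_arm: Moves the arm, as the interface text tells. Its arguments: {"type":"object","properties":{"rows":{"type":"array"},"jaw":{"type":"number"},"squeeze":{"type":"number"}},"required":["rows"]}

```bash
mkdir -p pics; cat > h.py <<'E'
import numpy as np, cv2
from rig import get_obs, camera, hand_in, cut_out, robot
from scipy.spatial.transform import Rotation as R
def cloud(c, o=None):
    h,w=c["depth"].shape; f=h/2/np.tan(np.radians(c["fov_y"])/2)
    K=np.array([[f,0,c["cx"]],[0,f,c["cy"]],[0,0,1.]])
    v,u=np.mgrid[:h,:w].astype(np.float32)
    p=cv2.undistortPoints(np.stack([u,v],-1).reshape(-1,1,2),K,np.array([c["k1"],0,0,0.]),).reshape(h,w,2)
    d=c["depth"]; P=np.stack([p[...,0]*d,-p[...,1]*d,-d,np.ones_like(d)],-1)
    if "extrinsics" in c: T=np.array(c["extrinsics"])
    else:
        B=np.eye(4);B[:3,:3]=R.from_quat(o["tool_rot"]).as_matrix();B[:3,3]=o["position"];T=B@np.array(c["mount"])
    W=(P@T.T)[...,:3]; W[d==0]=np.nan
    return W
E
cat > a.py <<'E'
from h import *
print(get_obs(), robot.tip_extent)
ims=[]
for n in ("top","side"):
    c=camera(n); W=cloud(c); im=c["pixels"].copy(); ims.append(im)
    for l in ("cartridge","dock","coffee_cup","tin","spoon"):
        for r in cut_out(l,n)[:1]:
            p=W[r["region"]]; p=p[~np.isnan(p[:,0])]
            print(n,l,round(r["confidence"],2),np.round(r["extent"]),np.round(np.median(p,0),3),np.round(np.percentile(p,2,axis=0),3),np.round(np.percentile(p,98,axis=0),3))
    np.savez(n,W=W,im=im)
    cv2.imwrite(f"pics/{n}1.png",im)
E
python3 a.py
```

```text
{'time': 0.0, 'q': array([ 1.15752199e+00,  5.28478239e-01,  1.43390323e+00, -9.77333630e-06,
        1.18138006e+00, -1.78493898e-01]), 'joint_velocities': array([-0.00103023, -0.00166167, -0.00028079,  0.00045768,  0.0017987 ,
        0.0008577 ]), 'joint_torque': array([-2.43193521e-03, -4.40031731e+01, -1.76592475e+01,  6.32846332e-02,
        5.81239408e-02, -2.10115841e-04]), 'position': array([0.14522283, 0.60754318, 0.40376349]), 'tool_rot': array([ 1.17118874e-01,  9.93117311e-01, -1.03863342e-03, -3.11884864e-04]), 'ft_force': array([ 1.12818602,  0.13088011, -0.68800508]), 'moment': array([-0.03903621,  0.02829859, -0.02104592]), 'grip_force': 0.0, 'grip_width': 0.08701474498839236} 0.1822
top cartridge 0.9 [215. 212.  35.  30.] [0.463 0.215 0.067] [0.434 0.184 0.044] [0.496 0.25  0.102]
top dock 0.81 [351. 201.  56.  65.] [ 0.488 -0.097  0.024] [ 0.431 -0.16   0.016] [ 0.561 -0.042  0.055]
top tin 0.58 [287. 170.  30.  26.] [0.565 0.048 0.042] [0.536 0.017 0.011] [0.599 0.08  0.046]
top spoon 0.6 [145. 228.  12.  54.] [0.458 0.389 0.006] [0.368 0.373 0.   ] [0.49  0.408 0.012]
side cartridge 0.56 [229. 186.  33.  44.] [0.458 0.206 0.064] [0.43  0.184 0.001] [0.494 0.241 0.101]
side dock 0.9 [310. 297.  85.  72.] [ 0.478 -0.122  0.026] [ 0.427 -0.164  0.01 ] [ 0.559 -0.048  0.055]
side coffee_cup 0.7 [246. 245.  44.  35.] [0.442 0.063 0.036] [0.408 0.021 0.01 ] [0.471 0.079 0.053]
side tin 0.87 [303. 230.  34.  39.] [0.56  0.037 0.04 ] [0.534 0.015 0.005] [0.596 0.077 0.044]
side spoon 0.68 [193. 165.  44.  22.] [0.454 0.392 0.006] [0.37  0.374 0.   ] [0.49  0.422 0.012]
```

```bash
cat > b.py <<'E'
from h import *
for n in ("top","side"):
    d=np.load(n+".npz"); W=d["W"]
    def sel(c,r,z0,z1):
        m=(np.hypot(W[...,0]-c[0],W[...,1]-c[1])<r)&(W[...,2]>z0)&(W[...,2]<z1); return W[m][:,:3]
    for nm,c,r,z0,z1 in (("bar",(.465,.216),.05,.09,.11),("headtop",(.465,.216),.05,.06,.074),("foot",(.495,-.1),.11,.013,.027),("rim",(.495,-.1),.06,.045,.06)):
        p=sel(c,r,z0,z1).astype(np.float32)
        (x,y),s,a=cv2.minAreaRect(p[:,:2]); (ex,ey),er=cv2.minEnclosingCircle(p[:,:2])
        print(n,nm,len(p),"rect",np.round([x,y,*s],4),round(a,1),"circ",np.round([ex,ey,er],4),"mean",p.mean(0).round(4))
a=np.load("top.npz")["im"][130:270,120:420]; b=np.load("side.npz")["im"][130:350,160:380]
a=cv2.resize(a,None,fx=2.6,fy=2.6,interpolation=3)
cv2.imwrite("pics/top1c.png",a); cv2.imwrite("pics/side1c.png",cv2.resize(b,None,fx=2.6,fy=2.6,interpolation=3))
E
python3 b.py
```

```text
Traceback (most recent call last):
  File "b.py", line 8, in <module>
    (x,y),s,a=cv2.minAreaRect(p[:,:2]); (ex,ey),er=cv2.minEnclosingCircle(p[:,:2])
              ~~~~~~~~~~~~~~~^^^^^^^^^
cv2.error: OpenCV(4.12.0) /io/opencv/modules/imgproc/src/convhull.cpp:143: error: (-215:Assertion failed) total >= 0 && (depth == CV_32F || depth == CV_32S) in function 'convexHull'
```

```bash
sed -i 's/p=sel(c,r,z0,z1).astype(np.float32)/p=sel(c,r,z0,z1).astype(np.float32); q=p[:,:2].copy()/; s/minAreaRect(p\[:,:2\])/minAreaRect(q)/; s/Circle(p\[:,:2\])/Circle(q)/' b.py; python3 b.py
```

```text
top bar 170 rect [0.4664 0.2177 0.0558 0.0147] 16.7 circ [0.4657 0.2202 0.0281] mean [0.466  0.2174 0.0997]
top headtop 561 rect [0.4661 0.2183 0.0693 0.0688] 2.0 circ [0.4668 0.2178 0.0356] mean [0.465  0.2167 0.0668]
top foot 1553 rect [ 0.5011 -0.1046  0.1256  0.1449] 84.7 circ [ 0.4931 -0.1032  0.0865] mean [ 0.4908 -0.0976  0.0206]
top rim 1105 rect [ 0.4916 -0.103   0.0922  0.0925] 89.3 circ [ 0.4915 -0.1037  0.0474] mean [ 0.4907 -0.103   0.0518]
side bar 169 rect [0.4645 0.2184 0.0562 0.0164] 18.4 circ [0.4644 0.2186 0.0283] mean [0.463  0.2163 0.0977]
side headtop 353 rect [0.4615 0.2097 0.0517 0.0703] 70.2 circ [0.4633 0.2174 0.0363] mean [0.4615 0.2044 0.0665]
side foot 1913 rect [ 0.4993 -0.1032  0.1252  0.1449] 84.5 circ [ 0.4916 -0.1014  0.0865] mean [ 0.4798 -0.1212  0.0202]
side rim 1580 rect [ 0.4898 -0.102   0.0937  0.0939] 20.7 circ [ 0.4895 -0.101   0.0486] mean [ 0.4886 -0.1046  0.0514]
```

View pics/top1c.png

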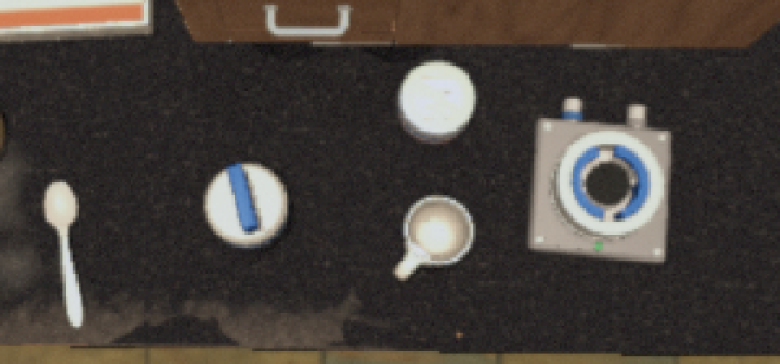

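View pics/side1c.png

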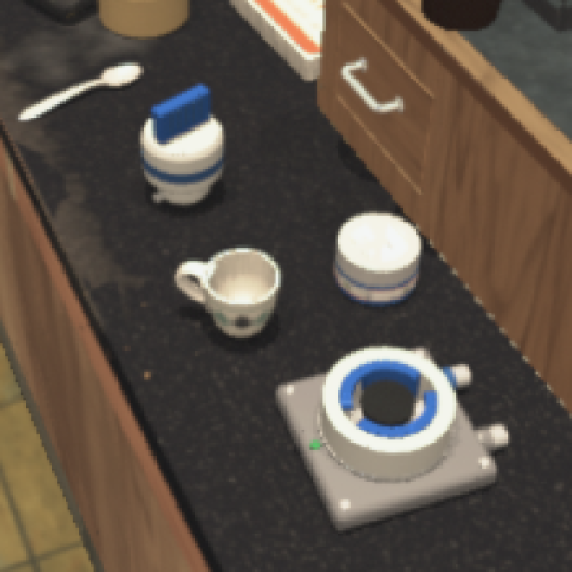

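```bash
python3 - <<'E'
from h import *
W=np.load("top.npz")["W"]
m=(W[...,2]>.06)&(W[...,0]>.55)&(W[...,0]<.9)
for y in np.arange(-.3,.45,.1):
    p=W[m&(abs(W[...,1]-y)<.05)]
    if len(p): i=p[:,0].argmin(); print(round(y,2),p[i].round(3), p[:,2].max().round(2))
c=np.load("side.npz")
E
```

```text
-0.3 [ 0.627 -0.25   0.187] 0.2
-0.2 [ 0.627 -0.199  0.193] 0.29
-0.1 [ 0.627 -0.074  0.19 ] 0.28
0.0 [0.626 0.012 0.194] 0.41
0.1 [0.607 0.142 0.105] 0.46
0.2 [0.607 0.189 0.105] 0.46
0.3 [0.627 0.282 0.184] 0.44
0.4 [0.778 0.439 0.064] 0.29
```

Call:
step_arm(rows=[[0.0357,-0.0433,0,0,0,3.4],[0.0357,-0.0433,0,0,0,3.4],[0.0357,-0.0433,0,0,0,3.4],[0.0357,-0.0433,0,0,0,3.4],[0.0357,-0.0433,0,0,0,3.4],[0.0357,-0.0433,0,0,0,3.4],[0.0357,-0.0433,0,0,0,3.4],[0.0357,-0.0433,0,0,0,3.4],[0.0357,-0.0433,0,0,0,3.4]])

```text
time: 1.72
position: [0.4677, 0.2166, 0.4051]
tool_rot: [-0.15, 0.989, 0.0, 0.001]
ft_force: [1.4, 1.0, -0.9]
grip_width: 0.0874
grip_force: 0.0
```

Call:
step_arm(rows=[[0.0025,-0.0535,0,0,0,0],[0.0025,-0.0535,0,0,0,0],[0.0025,-0.0535,0,0,0,0],[0.0025,-0.0535,0,0,0,0],[0.0025,-0.0535,0,0,0,0],[0.0025,-0.0535,0,0,0,0],[0,0,0,0,0,0],[0,0,0,0,0,0]])

```text
time: 2.72
position: [0.4814, -0.1027, 0.4047]
tool_rot: [-0.149, 0.989, 0.0, -0.0]
ft_force: [0.3, 0.4, 0.2]
grip_width: 0.0872
grip_force: 0.0
```

```bash
cat > w.py <<'E'
from h import *
import sys
o=get_obs(); c=camera("wrist"); W=cloud(c,o); np.savez("wrist",W=W,im=c["pixels"])
m=np.hypot(W[...,0]-.491,W[...,1]+.103)<.09
v,u=np.where(m); print(m.sum(), u.min(),u.max(),v.min(),v.max())
cv2.imwrite("pics/%s.png"%sys.argv[1],c["pixels"])
for nm,r,z0,z1 in (("foot",.11,.013,.027),("rim",.06,.045,.06)):
    k=(np.hypot(W[...,0]-.491,W[...,1]+.103)<r)&(W[...,2]>z0)&(W[...,2]<z1)
    q=W[k][:,:2].astype(np.float32); print(nm,len(q),cv2.minAreaRect(q),cv2.minEnclosingCircle(q),np.median(W[k][:,2]))
E
python3 w.py wrist1
```

```text
83352 0 511 88 383
foot 6764 ((0.4997529983520508, -0.10137909650802612), (0.12597790360450745, 0.14534074068069458), 84.63285827636719) ((0.49273917078971863, -0.10113707929849625), 0.08706361055374146) 0.021061049902160123
rim 5524 ((0.4897599518299103, -0.10085751116275787), (0.09302116930484772, 0.09277062118053436), 62.432491302490234) ((0.4899560809135437, -0.10057883709669113), 0.047190070152282715) 0.052839839076666395
```

View pics/wrist1.png

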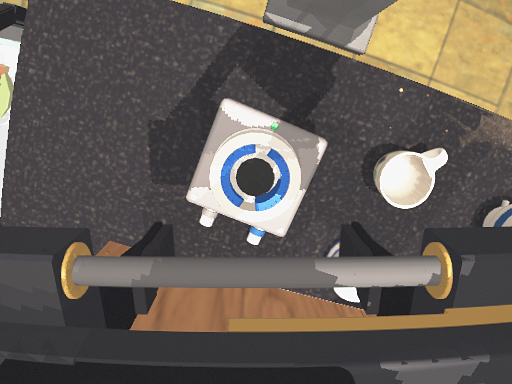

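```bash
python3 - <<'E'
from h import *
for n,cc in (("wrist",(.4899,-.1007)),("top",(.4915,-.1033)),("side",(.4897,-.1015))):
    d=np.load(n+".npz"); W=d["W"]; hsv=cv2.cvtColor(d["im"],cv2.COLOR_BGR2HSV)
    x=W[...,0]-cc[0]; y=W[...,1]-cc[1]; r=np.hypot(x,y)
    m=(r>.027)&(r<.034)&(W[...,2]<.2)
    b=(hsv[...,0]>95)&(hsv[...,0]<130)&(hsv[...,1]>100)
    a=np.degrees(np.arctan2(y,x))
    for bl in range(-180,180,6):
        k=m&(a>=bl)&(a<bl+6)
        if k.sum() and b[k].mean()<.85: print(n,bl+3,k.sum(),b[k].mean().round(2),np.nanmedian(W[k][:,2]).round(4))
E
```

```text
wrist -177 12 0.0 0.0251
wrist -171 11 0.0 0.0252
wrist -165 16 0.0 0.0254
wrist -57 25 0.8 0.0528
wrist -51 25 0.76 0.0533
wrist -45 27 0.81 0.0526
wrist -39 26 0.81 0.0533
wrist -33 29 0.72 0.0529
wrist -27 27 0.7 0.0531
wrist -21 26 0.73 0.0532
wrist -15 29 0.66 0.0522
wrist -9 18 0.22 0.0255
wrist -3 17 0.0 0.0253
wrist 3 16 0.0 0.0252
wrist 9 18 0.0 0.025
wrist 15 15 0.2 0.0254
wrist 69 21 0.76 0.0537
wrist 165 33 0.76 0.0521
wrist 171 19 0.21 0.0257
wrist 177 10 0.0 0.0255
top -177 2 0.0 0.0252
top -171 4 0.0 0.0234
top -165 8 0.25 0.0385
top -159 10 0.7 0.0484
top -135 6 0.83 0.0524
top -111 5 0.6 0.0533
top -87 5 0.6 0.0521
top -81 7 0.71 0.0531
top -75 6 0.5 0.039
top -69 8 0.5 0.0505
top -63 8 0.38 0.0381
top -57 7 0.57 0.0431
top -51 7 0.57 0.049
top -45 9 0.56 0.0464
top -39 6 0.67 0.0523
top -33 6 0.5 0.0391
top -27 7 0.57 0.0511
top -21 9 0.56 0.0509
top -15 7 0.43 0.05
top -9 5 0.4 0.0257
top -3 4 0.0 0.0245
top 3 2 0.0 0.0268
top 9 1 0.0 0.0278
top 21 4 0.5 0.0519
top 69 5 0.8 0.0543
top 75 4 0.75 0.052
top 105 4 0.75 0.0532
top 111 4 0.75 0.0549
top 165 4 0.5 0.052
top 171 1 0.0 0.0504
side -165 1 0.0 0.0509
side -159 4 0.75 0.0527
side -153 6 0.83 0.0529
side -147 9 0.78 0.0522
side -141 5 0.8 0.0524
side -129 5 0.8 0.052
side -123 7 0.71 0.052
side -105 6 0.83 0.0527
side -15 6 0.67 0.0523
side -9 4 0.0 0.038
side -3 3 0.0 0.0249
side 3 5 0.0 0.025
side 9 3 0.0 0.0249
side 15 12 0.5 0.0434
side 21 13 0.85 0.0456
side 39 6 0.67 0.0541
side 57 5 0.8 0.0549
side 93 15 0.8 0.0413
side 99 10 0.7 0.0505
side 105 11 0.45 0.025
side 111 8 0.75 0.0528
side 129 5 0.8 0.0525
side 135 6 0.67 0.0522
side 165 10 0.6 0.0504
```

Call:
step_arm(rows=[[-0.0027,0.0535,0,0,0,0],[-0.0027,0.0535,0,0,0,0],[-0.0027,0.0535,0,0,0,0],[-0.0027,0.0535,0,0,0,0],[-0.0027,0.0535,-0.02,0,0,0],[-0.0027,0.0535,-0.02,0,0,0],[0,0,0,0,0,0],[0,0,0,0,0,0]])

```text
time: 3.78
position: [0.4647, 0.219, 0.3648]
tool_rot: [-0.151, 0.989, -0.0, -0.0]
ft_force: [0.3, 0.7, -0.7]
grip_width: 0.0872
grip_force: 0.0
```

```bash
python3 - <<'E'
from h import *
o=get_obs(); c=camera("wrist"); W=cloud(c,o); print(o["position"],o["tool_rot"],o["ft_force"])
for nm,r,z0,z1 in (("bar",.05,.09,.11),("head",.05,.06,.074)):
    k=(np.hypot(W[...,0]-.465,W[...,1]-.218)<r)&(W[...,2]>z0)&(W[...,2]<z1)
    q=W[k][:,:2].astype(np.float32); print(nm,len(q),cv2.minAreaRect(q),cv2.minEnclosingCircle(q),np.median(W[k][:,2]))
E
```

```text
[0.46466661 0.21900016 0.36483436] [-1.50511738e-01  9.88608173e-01 -2.33516469e-04 -2.07751889e-04] [ 0.27851051  0.72364481 -0.69738061]
bar 1344 ((0.4650506377220154, 0.22078180313110352), (0.05558218061923981, 0.014934905804693699), 15.982168197631836) ((0.46507391333580017, 0.2207317054271698), 0.02805507928133011) 0.10089191931325714
head 3838 ((0.4643724262714386, 0.22057054936885834), (0.0693136528134346, 0.0708191841840744), 18.37117576599121) ((0.465153306722641, 0.22068677842617035), 0.03591560944914818) 0.06796687410455837
```

Call:
step_arm(rows=[[0.0005,0,-0.03,0,0,0],[0,0,-0.03,0,0,0],[0,0,-0.025,0,0,0],[0,0,-0.015,0,0,0],[0,0,-0.01,0,0,0],[0,0,0,0,0,0],[0,0,0,0,0,0]])

```text
time: 4.7
position: [0.4663, 0.2181, 0.2554]
tool_rot: [-0.149, 0.989, 0.0, 0.001]
ft_force: [-0.4, -0.3, -0.1]
grip_width: 0.0867
grip_force: 0.0
```

Call:
step_arm(rows=[[0,0,0,0,0,0],[0,0,0,0,0,0],[0,0,0,0,0,0],[0,0,0,0,0,0],[0,0,0,0,0,0],[0,0,0,0,0,0],[0,0,0,0,0,0],[0,0,0,0,0,0]], jaw=0, squeeze=30)

```text
time: 5.7
position: [0.466, 0.2182, 0.2548]
tool_rot: [-0.149, 0.989, 0.0, -0.0]
ft_force: [-1.1, -0.0, 0.8]
grip_width: 0.0153
grip_force: 0.5
```

Call:
step_arm(rows=[[0,0,0,0,0,0],[0,0,0,0,0,0],[0,0,0,0,0,0]])

```text
time: 6.08
position: [0.4659, 0.2181, 0.2546]
tool_rot: [-0.149, 0.989, -0.0, -0.0]
ft_force: [-0.9, -0.2, -1.7]
grip_width: 0.0137
grip_force: 29.9
```

Call:
step_arm(rows=[[0,0,0.005,0,0,0],[0,0,0.015,0,0,0],[0,0,0.03,0,0,0],[0,0,0.04,0,0,0],[0,0,0.04,0,0,0],[0,0,0,0,0,0],[0,0,0,0,0,0]])

```text
time: 6.95
position: [0.4653, 0.218, 0.3848]
tool_rot: [-0.149, 0.989, -0.0, -0.0]
ft_force: [-0.4, 0.9, -1.9]
grip_width: 0.0136
grip_force: 29.9
```

Call:
step_arm(rows=[[0.0042,-0.0535,0,0,0,-2.3],[0.0042,-0.0535,0,0,0,-2.3],[0.0042,-0.0535,0,0,0,-2.3],[0.0042,-0.0535,0,0,0,-2.3],[0.0042,-0.0535,0,0,0,-2.2],[0.0041,-0.0535,0,0,0,-2.2],[0,0,-0.03,0,0,0],[0,0,-0.025,0,0,0],[0,0,-0.01,0,0,0],[0,0,0,0,0,0],[0,0,0,0,0,0],[0,0,0,0,0,0]])

```text
time: 8.45
position: [0.4914, -0.1027, 0.3206]
tool_rot: [-0.031, 1.0, -0.0, 0.001]
ft_force: [0.0, -0.1, -2.6]
grip_width: 0.0137
grip_force: 30.0
```

```bash
cat > m.py <<'E'
from h import *
o=get_obs(); print(o["position"].round(4),o["ft_force"].round(2),o["moment"].round(3),"bar yaw",2*np.degrees(np.arctan2(o["tool_rot"][1],o["tool_rot"][0]))-180)
from scipy.optimize import least_squares
def fit(q,r,c0):
    return least_squares(lambda c:np.hypot(q[:,0]-c[0],q[:,1]-c[1])-r,c0,loss="soft_l1",f_scale=.001).x
for n,rc in (("top",(.4915,-.1033)),("side",(.4897,-.1015))):
    c=camera(n); W=cloud(c); np.savez(n+"2",W=W,im=c["pixels"])
    for r in cut_out("cartridge",n)[:1]:
        p=W[r["region"]]; p=p[~np.isnan(p[:,0])]; print(n,r["confidence"],len(p),np.percentile(p,[1,50,99],axis=0).round(3).tolist())
    zh=o["position"][2]-.2548
    D=np.hypot(W[...,0]-rc[0],W[...,1]-rc[1])<.06
    # head side wall: points between underside of head+2mm and top-3mm
    k=D&(W[...,2]>zh+.026)&(W[...,2]<zh+.062)
    q=W[k][:,:2]; q=q[abs(np.hypot(q[:,0]-rc[0],q[:,1]-rc[1])-.036)<.006]
    c1=fit(q,.036,rc); print(n,len(q),"head centre",c1.round(4),"minus rim",(c1-rc).round(4))
E
python3 m.py
```

```text
[ 0.4914 -0.1027  0.3206] [ 0.02 -0.06 -2.6 ] [-0.001 -0.034  0.001] bar yaw 3.5730904581350558
top 0 head centre [ 0.4915 -0.1033] minus rim [0. 0.]
side 0.91 1380 [[0.455, -0.139, 0.07], [0.474, -0.119, 0.13], [0.515, -0.074, 0.168]]
side 567 head centre [ 0.4919 -0.1017] minus rim [ 0.0022 -0.0002]
```

```bash
cat > f.py <<'E'
from h import *
from scipy.optimize import least_squares
def fit(q,r,c0):
    return least_squares(lambda c:np.hypot(q[:,0]-c[0],q[:,1]-c[1])-r,c0,loss="soft_l1",f_scale=.001).x
def wall(W,c,r,z0,z1):
    d=np.hypot(W[...,0]-c[0],W[...,1]-c[1]); k=(abs(d-r)<.005)&(W[...,2]>z0)&(W[...,2]<z1); return fit(W[k][:,:2],r,c).round(4),k.sum()
W=np.load("side.npz")["W"]
print("housing wall",wall(W,(.4897,-.1015),.047,.026,.048))
print("head wall before",wall(W,(.4645,.218),.036,.028,.06))
im=np.load("side2.npz")["im"]; cv2.imwrite("pics/s2.png",cv2.resize(im[190:360,220:400],None,fx=3.2,fy=3.2,interpolation=3))
E
python3 f.py
```

```text
housing wall (array([ 0.4905, -0.1012]), np.int64(366))
head wall before (array([0.4651, 0.2205]), np.int64(332))
```

View pics/s2.png

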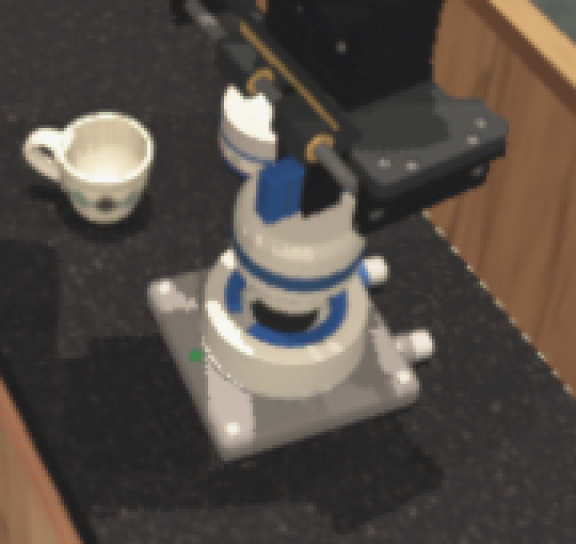

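Call:
step_arm(rows=[[-0.0012,0.0003,-0.004,0,0,0],[0,0,-0.004,0,0,0],[0,0,-0.002,0,0,0],[0,0,-0.001,0,0,0],[0,0,0,0,0,0],[0,0,0,0,0,0]])

```text
time: 9.4
position: [0.4899, -0.1026, 0.3088]
tool_rot: [-0.031, 1.0, -0.0, 0.0]
ft_force: [-0.5, 0.6, -2.5]
grip_width: 0.0138
grip_force: 30.0
```

Call:
step_arm(rows=[[0,0,-0.001,0,0,0],[0,0,-0.001,0,0,0],[0,0,-0.001,0,0,0],[0,0,0,0,0,0],[0,0,0,0,0,0]])

```text
time: 10.02
position: [0.4899, -0.1026, 0.3057]
tool_rot: [-0.031, 1.0, 0.0, -0.0]
ft_force: [0.0, 0.7, -2.2]
grip_width: 0.0138
grip_force: 30.0
```

Bottom should be at ~51 mm with no contact yet; going on in small steps.

Call:
step_arm(rows=[[0,0,-0.001,0,0,0],[0,0,-0.001,0,0,0],[0,0,0,0,0,0],[0,0,0,0,0,0]])

```text
time: 10.52
position: [0.4899, -0.1026, 0.3037]
tool_rot: [-0.031, 1.0, 0.0, -0.0]
ft_force: [-0.9, 0.4, -2.3]
grip_width: 0.014
grip_force: 30.0
```

Call:
step_arm(rows=[[0,0,-0.001,0,0,0],[0,0,0,0,0,0],[0,0,0,0,0,0]])

```text
time: 10.9
position: [0.4899, -0.1025, 0.3027]
tool_rot: [-0.031, 1.0, 0.0, 0.0]
ft_force: [1.2, 0.3, -2.4]
grip_width: 0.0137
grip_force: 30.0
```

Call:
step_arm(rows=[[0,0,-0.001,0,0,0],[0,0,0,0,0,0],[0,0,0,0,0,0]])

```text
time: 11.28
position: [0.4899, -0.1026, 0.3021]
tool_rot: [-0.031, 1.0, -0.0, 0.0]
ft_force: [-0.6, -0.8, 2.4]
grip_width: 0.0135
grip_force: 30.0
```

Call:
step_arm(rows=[[0,0,-0.001,0,0,0],[0,0,-0.001,0,0,0],[0,0,0,0,0,0],[0,0,0,0,0,0]])

```text
time: 11.78
position: [0.49, -0.1026, 0.2998]
tool_rot: [-0.031, 1.0, -0.0, 0.0]
ft_force: [-0.4, 1.1, 3.0]
grip_width: 0.0138
grip_force: 30.0
```

Call:
step_arm(rows=[[0,0,-0.001,0,0,0],[0,0,-0.001,0,0,0],[0,0,0,0,0,0],[0,0,0,0,0,0]])

```text
time: 12.28
position: [0.4899, -0.1026, 0.2978]
tool_rot: [-0.031, 1.0, -0.0, 0.0]
ft_force: [-0.4, 0.3, 3.6]
grip_width: 0.0133
grip_force: 30.0
```

Call:
step_arm(rows=[[0,0,-0.001,0,0,0],[0,0,-0.001,0,0,0],[0,0,-0.001,0,0,0],[0,0,-0.001,0,0,0],[0,0,-0.001,0,0,0],[0,0,0,0,0,0],[0,0,0,0,0,0]])

```text
time: 13.15
position: [0.4899, -0.1026, 0.2928]
tool_rot: [-0.031, 1.0, -0.0, 0.0]
ft_force: [-0.2, 0.1, 6.1]
grip_width: 0.0138
grip_force: 30.0
```

Call:
step_arm(rows=[[0,0,-0.001,0,0,0],[0,0,-0.001,0,0,0],[0,0,-0.001,0,0,0],[0,0,-0.001,0,0,0],[0,0,-0.001,0,0,0],[0,0,-0.001,0,0,0],[0,0,0,0,0,0],[0,0,0,0,0,0]])

```text
time: 14.15
position: [0.4899, -0.1026, 0.287]
tool_rot: [-0.031, 1.0, -0.0, 0.0]
ft_force: [-1.3, 0.9, 6.4]
grip_width: 0.0137
grip_force: 30.0
```

Call:
step_arm(rows=[[0,0,-0.0005,0,0,-2],[0,0,0,0,0,-3],[0,0,0,0,0,-3],[0,0,0,0,0,-3],[0,0,0,0,0,0]])

```text
time: 14.78
position: [0.4901, -0.1027, 0.2867]
tool_rot: [0.065, 0.998, -0.0, 0.001]
ft_force: [-0.3, 0.2, 7.3]
grip_width: 0.0139
grip_force: 30.0
```

```bash
cat > o.py <<'E'
from h import *
o=get_obs(); q=o["tool_rot"]; print(o["position"].round(4),o["ft_force"].round(2),o["moment"].round(3),"bar yaw",(2*np.degrees(np.arctan2(q[1],q[0]))-180).round(2),o["q"].round(2))
E
python3 o.py
```

```text
[ 0.4901 -0.1027  0.2867] [-0.26  0.2   7.3 ] [-0.027  0.111 -0.071] bar yaw -7.46 [-0.43  0.55  1.85 -0.    0.74 -1.87]
```

Call:
step_arm(rows=[[0,0,0,0,0,-4],[0,0,0,0,0,-4],[0,0,0,0,0,-4],[0,0,0,0,0,-4],[0,0,0,0,0,-4],[0,0,0,0,0,-4],[0,0,0,0,0,0]])

```text
time: 15.65
position: [0.4902, -0.1029, 0.2867]
tool_rot: [0.271, 0.963, -0.0, 0.001]
ft_force: [-0.9, -2.0, 7.5]
grip_width: 0.0136
grip_force: 30.0
```

Call:
step_arm(rows=[[0,0,0,0,0,-4],[0,0,0,0,0,-4],[0,0,0,0,0,-4],[0,0,0,0,0,-4],[0,0,0,0,0,-4],[0,0,0,0,0,-4],[0,0,0,0,0,0]])

```text
time: 16.52
position: [0.4902, -0.1029, 0.2867]
tool_rot: [0.465, 0.885, -0.0, 0.001]
ft_force: [-0.1, 0.1, 7.0]
grip_width: 0.0138
grip_force: 30.0
```

```bash
python3 o.py
```

```text
[ 0.4902 -0.1029  0.2867] [-0.08  0.07  7.05] [-0.205  0.23  -0.072] bar yaw -55.46 [-0.43  0.55  1.85 -0.    0.74 -1.03]
```

Call:
step_arm(rows=[[0,0,0,0,0,-4],[0,0,0,0,0,-4],[0,0,0,0,0,-4],[0,0,0,0,0,-3],[0,0,0,0,0,-2],[0,0,0,0,0,-1],[0,0,0,0,0,0]])

```text
time: 17.4
position: [0.4902, -0.1029, 0.2867]
tool_rot: [0.598, 0.802, -0.0, 0.001]
ft_force: [-1.1, -1.3, 6.7]
grip_width: 0.0139
grip_force: 30.0
```

```bash
python3 o.py
```

```text
[ 0.4902 -0.1029  0.2867] [-1.1  -1.28  6.7 ] [-0.215  0.251  0.042] bar yaw -73.42 [-0.43  0.55  1.85 -0.    0.74 -0.72]
```

Call:
step_arm(rows=[[0,0,0,0,0,-1],[0,0,0,0,0,-1],[0,0,0,0,0,0],[0,0,0,0,0,0]])

```text
time: 17.9
position: [0.4902, -0.1029, 0.2867]
tool_rot: [0.612, 0.791, -0.0, 0.001]
ft_force: [-0.6, -0.2, 7.0]
grip_width: 0.0137
grip_force: 30.0
```

```bash
python3 o.py
```

```text
[ 0.4902 -0.1029  0.2867] [-0.63 -0.16  6.96] [-0.264  0.26   0.106] bar yaw -75.42 [-0.43  0.55  1.85 -0.    0.74 -0.68]
```

Call:
step_arm(rows=[[0,0,0.001,0,0,0],[0,0,0.001,0,0,0],[0,0,0.001,0,0,0],[0,0,0,0,0,0],[0,0,0,0,0,0]])

```text
time: 18.52
position: [0.4902, -0.103, 0.2896]
tool_rot: [0.612, 0.791, -0.0, 0.001]
ft_force: [1.0, -1.9, 6.5]
grip_width: 0.0139
grip_force: 30.0
```

```bash
python3 o.py
```

```text
[ 0.4902 -0.103   0.2896] [ 1.03 -1.88  6.55] [-0.268  0.167  0.064] bar yaw -75.42 [-0.43  0.54  1.85 -0.    0.75 -0.68]
```

Bottom is ~35 mm and still rising freely with the spring, so the lugs are in the pocket; easing off to 38 mm.

Call:
step_arm(rows=[[0,0,0.001,0,0,0],[0,0,0.001,0,0,0],[0,0,0,0,0,0],[0,0,0,0,0,0]])

```text
time: 19.02
position: [0.4902, -0.103, 0.2915]
tool_rot: [0.612, 0.791, -0.0, 0.001]
ft_force: [-0.2, -0.6, 5.2]
grip_width: 0.0136
grip_force: 30.0
```

Call:
step_arm(rows=[[0,0,0.0007,0,0,0],[0,0,0,0,0,0],[0,0,0,0,0,0]])

```text
time: 19.4
position: [0.4902, -0.103, 0.2922]
tool_rot: [0.612, 0.791, -0.0, 0.001]
ft_force: [0.6, -1.4, 4.7]
grip_width: 0.0139
grip_force: 30.0
```

```bash
python3 o.py
```

```text
[ 0.4902 -0.103   0.2922] [ 0.6  -1.43  4.67] [-0.294  0.182  0.081] bar yaw -75.42 [-0.43  0.54  1.84 -0.    0.76 -0.68]
```

Call:
step_arm(rows=[[0,0,0.0005,0,0,0],[0,0,0,0,0,0],[0,0,0,0,0,0]])

```text
time: 19.77
position: [0.4902, -0.1029, 0.2925]
tool_rot: [0.612, 0.791, -0.0, 0.001]
ft_force: [0.4, -1.5, 3.8]
grip_width: 0.014
grip_force: 30.0
```

Call:
step_arm(rows=[[0,0,0.0003,0,0,0],[0,0,0,0,0,0],[0,0,0,0,0,0]])

```text
time: 20.15
position: [0.4901, -0.1028, 0.2927]
tool_rot: [0.612, 0.791, -0.0, 0.001]
ft_force: [0.6, -3.0, 0.3]
grip_width: 0.0143
grip_force: 30.0
```

Call:
step_arm(rows=[[0,0,0,0,0,0],[0,0,0,0,0,0],[0,0,0,0,0,0],[0,0,0,0,0,0],[0,0,0,0,0,0],[0,0,0,0,0,0]], jaw=0.06)

```text
time: 20.9
position: [0.4899, -0.1026, 0.2928]
tool_rot: [0.612, 0.791, 0.0, -0.0]
ft_force: [0.3, -0.5, 0.9]
grip_width: 0.0584
grip_force: 0.0
```

Call:
step_arm(rows=[[0,0,0.01,0,0,0],[0,0,0.02,0,0,0],[0,0,0.03,0,0,0],[0,0,0.04,0,0,0],[0,0,0.04,0,0,0],[-0.03,0.05,0,0,0,0],[-0.03,0.05,0,0,0,0],[0,0.05,0,0,0,0],[0,0.05,0,0,0,0],[0,0.05,0,0,0,0],[0,0,0,0,0,0],[0,0,0,0,0,0]])

```text
time: 22.4
position: [0.4296, 0.1473, 0.4331]
tool_rot: [0.612, 0.791, -0.0, 0.0]
ft_force: [0.1, -0.5, -0.8]
grip_width: 0.0602
grip_force: 0.0
```

```bash
python3 - <<'E'
from h import *
from f import wall
for n,rc in (("top",(.4915,-.1033)),("side",(.4897,-.1015))):
    c=camera(n); W=cloud(c); k=(np.hypot(W[...,0]-rc[0],W[...,1]-rc[1])<.05)
    b=k&(W[...,2]>.125)&(W[...,2]<.15); h=k&(W[...,2]>.095)&(W[...,2]<.112)
    print(n,b.sum(),cv2.minAreaRect(W[b][:,:2].astype(np.float32)),"bar top",np.median(W[b][:,2]),"head top",np.median(W[h][:,2]),wall(W,rc,.036,.065,.1))
    print({l:[(round(r["confidence"],2),np.round(r["extent"]).tolist()) for r in cut_out(l,n)[:1]] for l in ("coffee_cup","tin","spoon")})
    cv2.imwrite(f"pics/{n}3.png",cv2.resize(c["pixels"][130:350,160:420],None,fx=2.6,fy=2.6))
E
```

```text
housing wall (array([ 0.4905, -0.1012]), np.int64(366))
head wall before (array([0.4651, 0.2205]), np.int64(332))
top 201 ((0.49192821979522705, -0.10315443575382233), (0.014583546668291092, 0.05643560364842415), 14.971105575561523) bar top 0.13799000940458217 head top 0.10523640947268864 (array([ 0.4929, -0.1041]), np.int64(149))
{'coffee_cup': [(0.43, [280.0, 221.0, 8.0, 25.0])], 'tin': [(0.39, [300.0, 169.0, 6.0, 14.0])], 'spoon': [(0.55, [146.0, 227.0, 11.0, 52.0])]}
side 325 ((0.4904233515262604, -0.10277159512042999), (0.01610809564590454, 0.054773472249507904), 13.856059074401855) bar top 0.13674629066841237 head top 0.10524527926509258 (array([ 0.4918, -0.1011]), np.int64(532))
{'coffee_cup': [(0.9, [246.0, 242.0, 44.0, 34.0])], 'tin': [(0.68, [304.0, 229.0, 32.0, 39.0])], 'spoon': [(0.6, [192.0, 164.0, 45.0, 22.0])]}
```

View pics/side3.png

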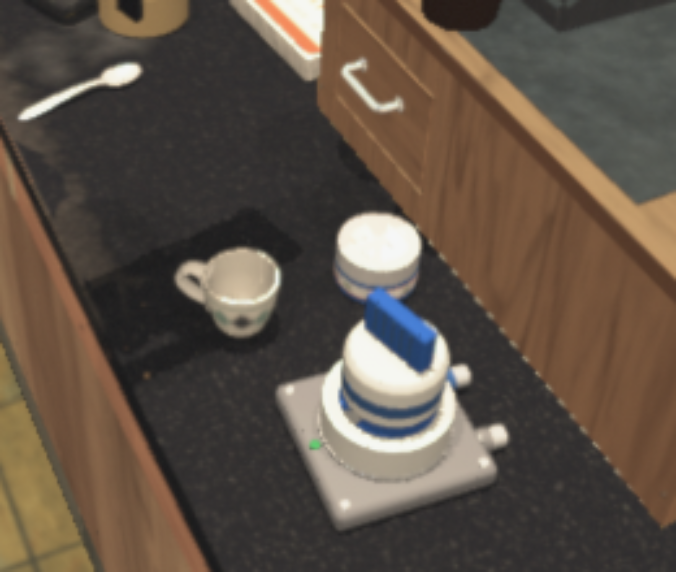

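The side view shows the cartridge upright in the base at about (395,390). The bar top is at 138 mm, so the underside sits at 38 mm, and the bar is about 1.2 rad from the base's x axis. The cup, tin and spoon are where they were.

```bash
python3 -c "
from rig import hand_in; print(hand_in())"
```

```text
the job is handed in; nothing more can be done
None
```

The cartridge is locked in the base, with its underside about 38 mm up and its bar about 1.2 rad from the base's x axis; it has been released, the cup, tin and spoon were not disturbed, and the job was handed in (no verdict was returned).

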